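# Change over the dry-block heater

### The job

Change the dry-block heater over for large tubes: take its stack apart, putting the clear cover in the white drip tray, the rack of tubes on the cold plate and the flat base plate on the cork mat, then set the block with the eight large wells on the heater's bare plate. Everything stands flat, square with its place and well in the middle of it. Keep the tubes upright and set them down gently, without dropping them, and leave the small bottle and the beaker standing where they are.

Things in the scene. Friction and masses are not known exactly. Their poses are not given: they have to be found in the camera images.
- cover_c (a point): Clear cover, top of the stack: bottomless box 60 (x) by 106 (y) by 60 mm high, walls 3 mm, light grey strap along its roof with a grip bar (14 in x, 44 in y, 30 mm high; grip it along x); 90 mm high over all, 0.12 kg. Stands on the base plate, over the rack with 4 mm of play all round: lift it straight up 55 mm or more. Point: on its middle axis, 45 mm above the rim. x short side, y long side, z up.
- rack_c (a point): Aluminium tube rack under the clear cover, 46 (x) by 92 (y) mm, body 34 mm high, with 18 small white-capped tubes (3 by 6) fixed in it that stand 10 mm out of its top: 44 mm high over all; 0.36 kg. Loose on the middle of the base plate. Grip its body along x (46 mm). Point: on its middle, 22 mm above its underside. x short side, y long side, z up.
- plate_c (a point): Base plate at the bottom of the stack: flat plain aluminium plate, 64 (x) by 124 (y) mm, 20 mm thick, about 0.44 kg, lying loose on the heater; the cover and the rack stand on it. Fingers closing along x take it over 64 mm. The point is at its centre, 10 mm above its underside. Axes: x short side, y long side, z up.
- block_c (a point): Aluminium block with eight open round wells (2 by 4, 17 mm wide), 60 (x) by 104 (y) mm, 45 mm high, about 0.52 kg, standing loose on the bench. Fingers closing along x take it over 60 mm. The point is at its centre, 22.5 mm above its underside. Axes: x short side, y long side, z up.
- heater_top (a point): Middle of the heater's heated plate, top face, 115 mm above the bench: the stack stands here, later the eight-well block. Plate flat, without rim, 100 (x) by 150 (y) mm, 9 mm above the frame round it. Heater: fixed pale grey housing, 200 mm wide (y), 106 mm high, display on its sloping front (-x); it reaches 195 mm before this point (-x) and 90 mm behind it.
- tray_in (a point): Middle of the inner floor of the shallow white plastic drip tray, the cover's place: fixed, 102 (x) by 146 (y) mm outside, floor 4 mm above the bench, walls 4 mm thick and 14 mm high over all (inside 94 by 138 mm).
- cold_top (a point): Middle of the top face of the cold plate, the tube rack's place: flat aluminium plate, 86 (x) by 126 (y) mm, 48 mm above the bench, on a fixed low white housing with vents, 112 (x) by 150 (y) mm, 45 mm high.
- pad_top (a point): Middle of the top face of the brown cork mat, the base plate's place: fixed, flat, 100 (x) by 140 (y) mm, 10 mm thick.
- bottle_c (a point): Small glass reagent bottle with cap beside the heater on its +y side, 54 mm wide, 105 mm high, loose: leave it standing. The point is at half its height.
- beaker_c (a point): Small glass beaker beside the heater on its -y side, 50 mm wide, 65 mm high, loose: leave it standing. The point is at half its height.

How it is judged:
By the outcome, as a careful person would: the job done as asked, in the order asked, and still so for the second after the job is handed in, with the robot touching nothing.
It also fails if it takes over 136 s, if anything falls off the work surface, if the arm or the gripper's body presses on something with over 40 N, if the wrist force passes 120 N, or if a joint passes its speed limit or range.

### The arm

A 6-joint arm with a two-finger parallel gripper is mounted at the origin on the work surface. World frame = base frame: x ahead of the robot, y to its left, z up, the work surface at z = 0. Lengths are in m, angles in rad, forces in N, time in s.
With the tool pointing down it reaches from about 0.3 to 0.775 m from the base axis. Payload 14.6 kg.
Tool frame: the origin (TCP) lies midway between the tips of the shut fingers; the grasp point (between the pads) lies 19 mm behind it (ctrl.pinch_z is the distance from the TCP to the grasp point, in m); z points along the fingers, y is the line along which they close (so a half turn about z gives the same grasp; the last joint's range is limited). The gripper opens to 94 mm and grips with 3 to 60 N. Pads are 16 mm wide; open, the fingers measure 119 mm over their backs; the gripper's body (75 mm by 177 mm) begins 78 mm behind the grasp point.
Start: joints at [1.116, 0.3, 1.521, -0, 1.321, -0.067], TCP at [0.208, 0.509, 0.205] pointing down, gripper open.
Joint ranges: [-3.03, 3.03], [-0.79, 2.21], [0.23, 2.52], [-1.04, 4.18], [0, 3.07], [-2.55, 2.55]. Speed limits (rad/s): [2.22, 2.22, 2.57, 3.14, 3.14, 3.14].

### API

Orientations are given as [roll, pitch, yaw] about the fixed x, y, z axes, in that order (R = Rz(yaw) Ry(pitch) Rx(roll)).
In Python, from station import ctrl gives the robot as it stands.
- The arm moves only by the tool jog_arm, never from a script. Its argument "motion" is a list of rows, each a list of 7 numbers: the shift along the tool's x, y, z in m, then the turn, a rotation vector about the tool's x, y, z in rad, then the opening, from -1 (shut) to 1 (fully open). In form: [[tx, ty, tz, rx, ry, rz, gripper], ...]. A call has 1 to 5 rows; each row shifts and turns the commanded pose from where the row before left it, along the tool's axes as they then stand; what a row does not reach is not made up. A row lasts 1/10 s, in which the tool goes at most 50 mm and 8.59 degrees, less where a joint would pass 70% of its speed; a pose out of reach is approached as far as the arm can. A call is refused whole if a number of a shift passes 0.05 or a number of a turn 0.15, either way. A call with a gripper value outside its range is refused whole. The fingers move at their own pace and stop on an object; "squeeze" is the grip in N (left out, the last holds). Time passes only in rows, so rows that do not move let the fingers close. It gives the time, the measured TCP pose, the force, the opening and the grip force at its end, in the units of the state.
- ctrl.get_obs(): the state, without advancing time (a new reading comes with each control period).
- ctrl.camera(name): name is "scene" or "top" or "wrist"; returns the picture (384x512x3 uint8, red, green, blue); there is no depth.
- ctrl.camera_model(name): a dict with "intrinsics" (3x3 intrinsics, pixels), "rvec" (rotation vector, rad) and "tvec" (3), from world to camera coordinates, as OpenCV has them. Camera axes: x right, y down, z forward; pixel columns grow to the right and rows downward; lengths in m; the calibration is good to about 2 mm. A picture is of the moment at which its call begins: read the wrist's pose just before it. camera_model takes no time and is no camera call; for the wrist camera it gives the pose at the moment of the call.
- ctrl.hand_in(): hands the job in; it is judged then, once.
The state is a dict: "time_s": time; "qpos": joint angles; "joint_vel": joint speeds; "tau": joint torques, N m; "ee_pos": TCP position; "eef_rot": TCP orientation; "force": force on the tool from outside, world axes, zero at the start; "moment": the same for the moment, N m; "grip_width": finger opening in m; "grip_force": force on a finger pad.
Only numpy, scipy, OpenCV 4.12 (cv2) and the standard library are available. Lean on these libraries where they do the work, as an engineer would, in place of code of your own. Each camera call takes 0.05 s, during which the arm holds its last target. There are 200 camera calls.

## Working session

There is one attempt and no reset: what is moved stays moved. The work goes in short steps, Python scripts to look and compute and a tool call to move; the robot and the scene stay as the last step left them, time stands still between calls to the robot, and variables do not carry over. Pictures are saved under pics/ and viewed, at most 14 in all, crops included, and the job is handed in when it is done.

Besides the shell and the picture viewer there is one more tool, called as name(argument=value, ...), one argument or row to a line, values as JSON. jog_arm: Moves the arm, as the interface text tells. Its arguments: {"type":"object","properties":{"motion":{"type":"array"},"squeeze":{"type":"number"}},"required":["motion"]}

```bash
ls; mkdir -p pics; python3 - <<'E'
from station import ctrl
import cv2
for n in("scene","top"):
    cv2.imwrite(f"pics/{n}0.png",ctrl.camera(n)[:,:,::-1]); m=ctrl.camera_model(n); print(n,m)
o=ctrl.get_obs();print(o, ctrl.pinch_z)
E
```

```text
pics
scene {'intrinsics': array([[380.29297332,   0.        , 258.49757116],
       [  0.        , 380.29297332, 186.87122138],
       [  0.        ,   0.        ,   1.        ]]), 'rvec': array([ 0.99597779,  2.38197678, -1.10949585]), 'tvec': array([ 0.35873032, -0.10636177,  1.45083891])}
top {'intrinsics': array([[496.80911918,   0.        , 248.05117187],
       [  0.        , 496.80911918, 195.6164331 ],
       [  0.        ,   0.        ,   1.        ]]), 'rvec': array([ 2.15200992, -2.13999745,  0.17823066]), 'tvec': array([-0.01417367,  0.52548804,  1.25196017])}
{'time_s': 0.1, 'qpos': array([ 1.11641579e+00,  3.00379957e-01,  1.52154303e+00,  6.46630001e-07,
        1.32070036e+00, -6.65803572e-02]), 'joint_vel': array([-0.00128675, -0.00221123, -0.00220151,  0.00235063, -0.00053038,
       -0.00211805]), 'tau': array([ 7.45612579e-04, -5.32637680e+01, -3.53290915e+01,  7.08927191e-02,
        2.34624505e-02, -7.13372401e-05]), 'ee_pos': array([0.20786852, 0.50894045, 0.20495242]), 'eef_rot': array([-3.14056428e+00, -6.91982319e-05,  2.75379228e+00]), 'force': array([ 0.25637767, -0.59869618, -0.40673894]), 'moment': array([ 0.02727973,  0.02956394, -0.01644621]), 'grip_force': 0.0, 'grip_width': 0.09387153627401865} 0.0188
```

View pics/top0.png

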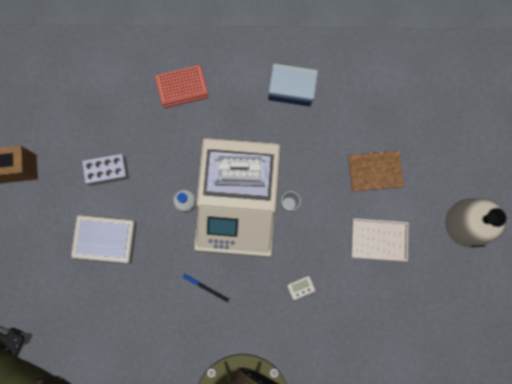

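View pics/scene0.png

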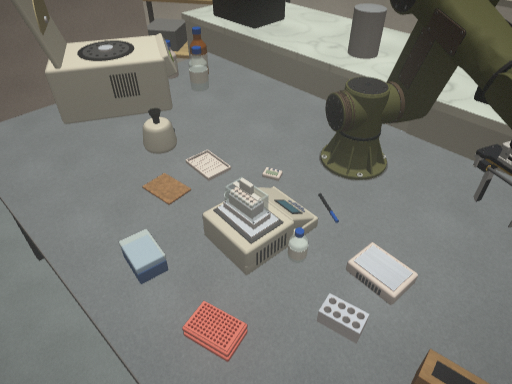

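The top view (up = +x, left = +y) shows heater and stack at (240,172), the eight-well block at (104,169) and the cold plate at (103,239). The drip tray is at (380,240), cork at (376,171), bottle at (184,200) and beaker at (290,200). The scene view agrees.

```bash
cat > h.py <<'E'
import numpy as np, cv2
from station import ctrl
def ray(m,px,z):
    """pixels (n,2) -> world points on plane z"""
    R=cv2.Rodrigues(np.array(m['rvec']))[0]; C=-R.T@np.array(m['tvec']).ravel()
    px=np.atleast_2d(px).astype(float)
    d=np.c_[px,np.ones(len(px))]@np.linalg.inv(m['intrinsics']).T@R
    return C+d*((z-C[2])/d[:,2])[:,None]
def rect(pts):
    """world pts -> centre, (short,long), angle of long side from world y, rad"""
    p=np.asarray(pts)[:,:2].astype(np.float32)
    b=cv2.boxPoints(cv2.minAreaRect(p*1000))/1000
    e=[b[1]-b[0],b[2]-b[1]]; L=max(e,key=np.linalg.norm); S=min(e,key=np.linalg.norm)
    if L[1]<0: L=-L
    return b.mean(0).round(4),(np.linalg.norm(S).round(4),np.linalg.norm(L).round(4)),round(float(np.arctan2(-L[0],L[1])),4)
def blob(mask,seed):
    """contour of the outer blob nearest to the seed"""
    cs,_=cv2.findContours(mask.astype(np.uint8),cv2.RETR_EXTERNAL,cv2.CHAIN_APPROX_NONE)
    cs=[c for c in cs if cv2.contourArea(c)>60]
    c=max(cs,key=lambda c:cv2.pointPolygonTest(c,tuple(map(float,seed)),True))
    return c[:,0,:]
def wrist(name):
    m=ctrl.camera_model('wrist'); im=ctrl.camera('wrist'); cv2.imwrite(f'pics/{name}.png',im[:,:,::-1]); return im,m
E
python3 - <<'E'
from h import *
im=cv2.imread('pics/top0.png'); m=ctrl.camera_model('top')
g=im.astype(int); b,gr,r=g[...,0],g[...,1],g[...,2]
bright=(g.min(2)>120); cork=(r-b>30)
for n,s,z,mk in [('block',(104,169),.045,bright),('cold',(103,239),.045,bright),('tray',(380,240),.014,bright),('cork',(376,171),.01,cork),('heater',(240,172),.106,bright)]:
    c=blob(mk,s); print(n,*rect(ray(m,c,z)),c.min(0),c.max(0))
for n,s,z in [('bottle',(183,198),.105),('beaker',(290,201),.065),('grip',(240,167),.225)]: print(n,ray(m,[s],z))
print(ctrl.camera_model('wrist'))
E
```

```text
block [0.5957 0.3672] (np.float32(0.0633), np.float32(0.1069)) 0.1918 [ 82 154] [124 183]
cold [0.4119 0.3613] (np.float32(0.1123), np.float32(0.1494)) -0.0872 [ 71 215] [133 263]
tray [ 0.416  -0.3591] (np.float32(0.1078), np.float32(0.1511)) -0.0631 [351 218] [409 261]
cork [ 0.6015 -0.3544] (np.float32(0.0991), np.float32(0.1399)) 0.0923 [348 151] [403 190]
heater [0.516  0.0184] (np.float32(0.1973), np.float32(0.2847)) 1.4962 [194 138] [279 256]
bottle [[0.50855576 0.14983505 0.105     ]]
beaker [[ 0.50858039 -0.11805261  0.065     ]]
grip [[0.56178027 0.00914579 0.225     ]]
{'intrinsics': array([[267.29632944,   0.        , 253.30350966],
       [  0.        , 267.29632944, 190.52030226],
       [  0.        ,   0.        ,   1.        ]]), 'rvec': array([-2.40028277, -1.6117566 , -0.23491454]), 'tvec': array([-0.55015435, -0.02921032,  0.39275861])}
```

```bash
cat >> h.py <<'E'
def plan(x,y,z,yaw,n):
    """n equal rows from the measured pose to TCP target"""
    o=ctrl.get_obs(); p=o['ee_pos']; y0=o['eef_rot'][2]
    dy=(yaw-y0+np.pi)%(2*np.pi)-np.pi
    ax=lambda a:np.array([[np.cos(a),np.sin(a)],[np.sin(a),-np.cos(a)]])
    t=np.linalg.solve(sum(ax(y0+dy*i/n) for i in range(n)),np.array([x,y])-p[:2])
    print('rows',n,'t',t.round(4),'tz',round((p[2]-z)/n,4),'rz',round(-dy/n,4),'|pose',p.round(4),o['eef_rot'].round(3),'t',round(o['time_s'],2))
E
python3 - <<'E'
from h import *
plan(.55,.012,.36,1.496,15)
m=ctrl.camera_model('wrist');R=cv2.Rodrigues(m['rvec'])[0];C=-R.T@m['tvec'];o=ctrl.get_obs()
a=o['eef_rot'][2];T=np.array([[np.cos(a),np.sin(a),0],[np.sin(a),-np.cos(a),0],[0,0,-1]])
print('cam in tool',T.T@(C-o['ee_pos']),(T.T@R.T).round(2))
E
```

```text
rows 15 t [-0.043   0.0003] tz -0.0103 rz 0.0839 |pose [0.2079 0.5089 0.205 ] [-3.141 -0.     2.754] t 0.1
cam in tool [ 0.08412481  0.00060485 -0.17950324] [[-0.   -0.96 -0.29]
 [ 1.   -0.   -0.  ]
 [ 0.   -0.29  0.96]]
```

jog_arm(
  motion=[
    [-0.043,0,-0.014,0,0,0.084,1],
    [-0.043,0,-0.014,0,0,0.084,1],
    [-0.043,0,-0.014,0,0,0.084,1],
    [-0.043,0,-0.014,0,0,0.084,1],
    [-0.043,0,-0.014,0,0,0.084,1],
  ],
)

```text
time_s: 0.6
ee_pos: [0.3906, 0.3953, 0.2756]
eef_rot: [-3.141, -0.0, 2.33]
force: [0.3, 0.7, 0.1]
grip_width: 0.0939
grip_force: 0.0
```

jog_arm(
  motion=[
    [-0.043,0,-0.01,0,0,0.084,1],
    [-0.043,0,-0.01,0,0,0.084,1],
    [-0.043,0,-0.01,0,0,0.084,1],
    [-0.043,0,-0.01,0,0,0.084,1],
    [-0.043,0,-0.01,0,0,0.084,1],
  ],
)

```text
time_s: 1.1
ee_pos: [0.5096, 0.2181, 0.3253]
eef_rot: [-3.141, -0.0, 1.91]
force: [0.6, 0.1, -0.7]
grip_width: 0.0943
grip_force: 0.0
```

jog_arm(
  motion=[
    [-0.043,0,-0.007,0,0,0.084,1],
    [-0.043,0,-0.007,0,0,0.084,1],
    [-0.043,0,-0.007,0,0,0.084,1],
    [-0.043,0,-0.007,0,0,0.084,1],
    [-0.043,0,-0.007,0,0,0.084,1],
  ],
)

```text
time_s: 1.6
ee_pos: [0.5461, 0.0077, 0.3602]
eef_rot: [-3.141, 0.0, 1.49]
force: [1.2, 0.3, 0.1]
grip_width: 0.0941
grip_force: 0.0
```

```bash
python3 - <<'E'
from h import *
wrist('w1'); o=ctrl.get_obs(); print(o['ee_pos'],o['eef_rot'],o['time_s'],o['qpos'])
E
```

```text
[0.54619439 0.00264403 0.36138305] [3.14094904e+00 1.53095241e-03 1.48127971e+00] 1.65 [-6.14488641e-02  2.27028724e-01  1.25818123e+00 -1.55402005e-03
  1.65578221e+00  2.79348839e-02]
```

View pics/w1.png

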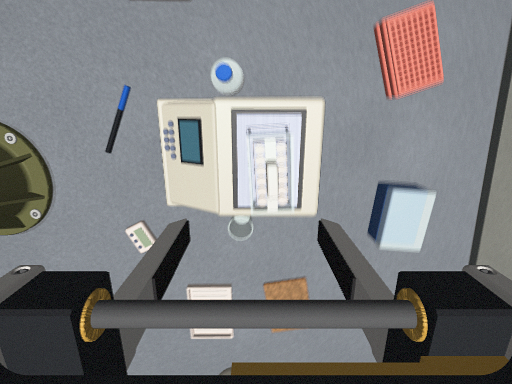

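The wrist view (right = +x, up = +y) shows the lavender heated plate at columns 235–303, rows 110–210. The clear cover with its light strap and bar is around (270,165); bottle and beaker are clear of it.

```bash
python3 - <<'E'
from h import *
import time
im,m=wrist('w2')
print(ctrl.get_obs()['ee_pos'],ctrl.get_obs()['eef_rot'])
c=cv2.resize(im[95:220,150:330,::-1],None,fx=4,fy=4,interpolation=cv2.INTER_CUBIC); cv2.imwrite('pics/w2c.png',c)
hsv=cv2.cvtColor(im,cv2.COLOR_RGB2HSV).astype(int)
cream=(hsv[...,0]<35)&(hsv[...,1]>15)&(hsv[...,2]>150)
c=blob(cream,(310,160));print('housing',*rect(ray(m,c,.106)),c.min(0),c.max(0))
dark=(im.max(2)<90); cc=blob(dark&(np.indices(dark.shape)[0]<215),(238,160)); print('frame',*rect(ray(m,cc,.106)),cc.min(0),cc.max(0))
E
```

```text
[0.54626938 0.005371   0.36092532] [3.14098736e+00 6.70658266e-04 1.48632685e+00]
housing [0.5266 0.019 ] (np.float32(0.193), np.float32(0.259)) 1.4953 [155  92] [323 210]
frame [0.4476 0.0549] (np.float32(0.0357), np.float32(0.0742)) -0.076 [176 113] [202 160]
```

View pics/w2c.png

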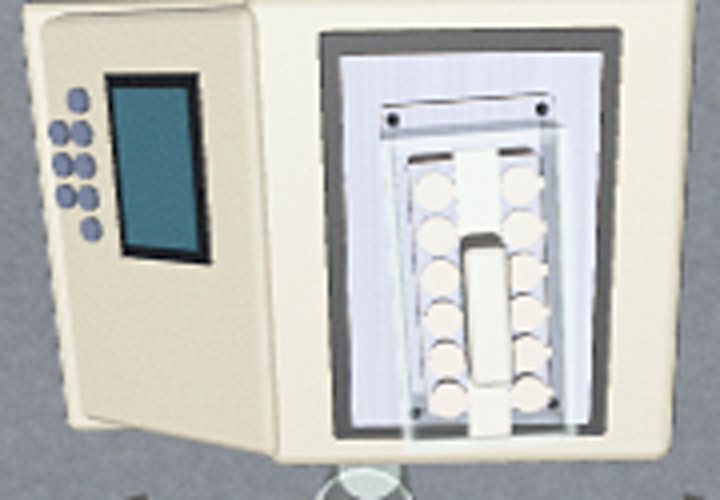

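```bash
python3 - <<'E'
from h import *
m=ctrl.camera_model('wrist')
f=lambda l:np.array(l)/4+[150,95]
for n,l,z in [('bar',[(468,247),(505,247),(508,382),(475,382)],.225),('strap',[(456,150),(500,150),(508,436),(469,436)],.195),('frame',[(321,31),(621,29),(605,437),(337,437)],.106),('plate',[(341,55),(603,55),(591,425),(352,425)],.115),('capsrect',[(410,160),(537,150),(555,410),(425,418)],.169),('baseholes',[(392,119),(542,107)],.135)]:
    w=ray(m,f(l),z); print(n,rect(w) if len(l)>2 else w.round(4), w.mean(0).round(4))
E
```

```text
bar (array([0.5696, 0.0145], dtype=float32), (np.float32(0.011), np.float32(0.0424)), -0.0381) [0.5699 0.0145 0.225 ]
strap (array([0.5698, 0.0133], dtype=float32), (np.float32(0.0139), np.float32(0.0968)), -0.033) [0.57   0.0132 0.195 ]
frame (array([0.5705, 0.0162], dtype=float32), (np.float32(0.1158), np.float32(0.1679)), -0.0703) [0.5706 0.0164 0.106 ]
plate (array([0.5706, 0.016 ], dtype=float32), (np.float32(0.1005), np.float32(0.1499)), -0.0731) [0.5704 0.016  0.115 ]
capsrect (array([0.5716, 0.0111], dtype=float32), (np.float32(0.0476), np.float32(0.0936)), -0.0198) [0.5709 0.011  0.169 ]
baseholes [[0.5437 0.0702 0.135 ]
 [0.599  0.0698 0.135 ]] [0.5713 0.07   0.135 ]
```

```bash
python3 - <<'E'
from h import *
plan(.570,.0142,.198,1.546,5)
E
```

```text
rows 5 t [0.0021 0.0046] tz 0.0326 rz -0.0119 |pose [0.5463 0.0054 0.3609] [3.141e+00 1.000e-03 1.486e+00] t 1.7
```

jog_arm(
  motion=[
    [0.0021,0.0046,0.032,0,0,-0.012,0.2],
    [0.0021,0.0046,0.032,0,0,-0.012,0.2],
    [0.0021,0.0046,0.032,0,0,-0.012,0.2],
    [0.0021,0.0046,0.032,0,0,-0.012,0.2],
    [0.0021,0.0046,0.02,0,0,-0.012,0.2],
  ],
  squeeze=25,
)

```text
time_s: 2.2
ee_pos: [0.569, 0.0194, 0.2096]
eef_rot: [-3.138, -0.0, 1.555]
force: [0.5, 0.1, -0.3]
grip_width: 0.0581
grip_force: 0.0
```

jog_arm(
  motion=[
    [0,0,0,0,0,0,0.2],
    [0,0,0,0,0,0,0.2],
  ],
)

```text
time_s: 2.4
ee_pos: [0.5697, 0.0191, 0.213]
eef_rot: [-3.142, -0.0, 1.554]
force: [0.3, -0.9, 0.4]
grip_width: 0.0568
grip_force: 0.0
```

```bash
python3 - <<'E'
from h import *
plan(.570,.0142,.198,1.546,1)
E
```

```text
rows 1 t [-0.0049  0.0004] tz 0.015 rz 0.0081 |pose [0.5697 0.0191 0.213 ] [-3.142 -0.     1.554] t 2.4
```

jog_arm(
  motion=[
    [-0.005,0.0,0.015,0,0,0.008,0.2],
    [0,0,0,0,0,0,0.2],
    [0,0,0,0,0,0,-0.7],
    [0,0,0,0,0,0,-1],
    [0,0,0,0,0,0,-1],
  ],
)

```text
time_s: 2.9
ee_pos: [0.5698, 0.0139, 0.1983]
eef_rot: [3.14, -0.0, 1.546]
force: [-0.6, 0.3, -0.7]
grip_width: 0.0353
grip_force: 0.0
```

jog_arm(
  motion=[
    [0,0,0,0,0,0,-1],
    [0,0,0,0,0,0,-1],
  ],
)

```text
time_s: 3.1
ee_pos: [0.5696, 0.0138, 0.1977]
eef_rot: [3.141, 0.0, 1.546]
force: [-0.4, 0.1, 0.8]
grip_width: 0.0198
grip_force: 0.0
```

jog_arm(
  motion=[
    [0,0,0,0,0,0,-1],
    [0,0,0,0,0,0,-1],
    [0,0,-0.004,0,0,0,-1],
    [0,0,-0.01,0,0,0,-1],
    [0,0,-0.015,0,0,0,-1],
  ],
)

```text
time_s: 3.6
ee_pos: [0.5694, 0.0138, 0.2268]
eef_rot: [-3.14, -0.0, 1.546]
force: [-0.2, -0.5, -0.8]
grip_width: 0.0138
grip_force: 25.0
```

jog_arm(
  motion=[
    [0,0,-0.02,0,0,0,-1],
    [0,0,-0.02,0,0,0,-1],
    [0,0,-0.02,0,0,0,-1],
    [0,0,-0.01,0,0,0,-1],
    [0,0,0,0,0,0,-1],
  ],
)

```text
time_s: 4.1
ee_pos: [0.5699, 0.0137, 0.298]
eef_rot: [3.139, 0.0, 1.546]
force: [-0.1, 0.3, -1.5]
grip_width: 0.0138
grip_force: 25.0
```

```bash
python3 - <<'E'
from h import *
plan(.44,-.25,.30,1.49,10)
E
```

```text
rows 10 t [-0.027  -0.0117] tz -0.0002 rz 0.0056 |pose [0.5699 0.0137 0.298 ] [3.139 0.    1.546] t 4.1
```

jog_arm(
  motion=[
    [-0.03,-0.008,0,0,0,0.006,-1],
    [-0.035,-0.011,0,0,0,0.006,-1],
    [-0.035,-0.011,0,0,0,0.006,-1],
    [-0.035,-0.011,0,0,0,0.006,-1],
    [-0.035,-0.011,0,0,0,0.006,-1],
  ],
)

```text
time_s: 4.6
ee_pos: [0.5104, -0.1554, 0.2954]
eef_rot: [-3.14, -0.0, 1.516]
force: [0.4, 0.5, 0.2]
grip_width: 0.0141
grip_force: 25.0
```

jog_arm(
  motion=[
    [-0.035,-0.011,0,0,0,0.006,-1],
    [-0.035,-0.011,0,0,0,0.006,-1],
    [-0.035,-0.011,0,0,0,0.006,-1],
    [-0.035,-0.011,0,0,0,0.006,-1],
    [-0.035,-0.011,0,0,0,0.006,-1],
  ],
)

```text
time_s: 5.1
ee_pos: [0.4437, -0.3262, 0.2954]
eef_rot: [-3.14, -0.001, 1.486]
force: [0.4, -1.2, -1.9]
grip_width: 0.014
grip_force: 25.0
```

jog_arm(
  motion=[
    [-0.035,-0.011,0,0,0,0.006,-1],
    [-0.035,-0.011,0,0,0,0,-1],
    [-0.03,-0.005,0,0,0,0,-1],
    [0,0,0,0,0,0,-1],
    [0,0,0,0,0,0,-1],
  ],
)

```text
time_s: 5.6
ee_pos: [0.4086, -0.4224, 0.2952]
eef_rot: [-3.14, -0.001, 1.479]
force: [-0.1, 0.2, -1.1]
grip_width: 0.0141
grip_force: 25.0
```

```bash
python3 - <<'E'
from h import *
im,m=wrist('w3'); o=ctrl.get_obs();print(o['ee_pos'],o['eef_rot'])
E
```

```text
[ 0.40895342 -0.42180878  0.29565835] [-3.14076311e+00 -1.02358569e-03  1.47978377e+00]
```

View pics/w3.png

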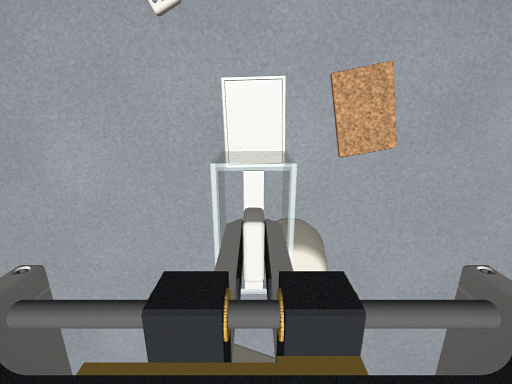

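The wrist view shows the tray at columns 222–285 with its far (+y) edge at row 77. The near end is hidden by the cover. The whole cork mat is visible at columns 331–397, rows 61–157.

```bash
python3 - <<'E'
from h import *
im=cv2.imread('pics/w3.png')[:,:,::-1]; m=ctrl.camera_model('wrist')
g=im.astype(int); br=g.min(2)>150
A=[];B=[];T=[]
for r in range(86,146,4):
    c=np.where(br[r,200:310])[0]+200; A.append((c[0]-.5,r));B.append((c[-1]+.5,r))
for c in range(230,280,4):
    r=np.where(br[60:140,c])[0]+60; T.append((c,r[0]-.5))
A,B,T=[ray(m,np.array(q),.014)[:,:2] for q in(A,B,T)]
la=np.polyfit(A[:,1],A[:,0],1);lb=np.polyfit(B[:,1],B[:,0],1);lt=np.polyfit(T[:,0],T[:,1],1)
print('yaw L,R',-np.arctan(la[0]),-np.arctan(lb[0]),'T',np.arctan(lt[0]))
print('width',np.polyval(lb,-.33)-np.polyval(la,-.33), 'midx at y=-.359',(np.polyval(la,-.359)+np.polyval(lb,-.359))/2,'T mid',T.mean(0),'center y',np.polyval(lt,(T[:,0].mean()))-.073)
c=blob((g[...,0]-g[...,2]>30),(365,110)); print('cork',rect(ray(m,c,.01)),ray(m,c,.01).mean(0))
E
```

```text
yaw L,R 0.13102347743683387 0.07986251877852583 T -0.06865230948204179
width 0.15971804625230668 midx at y=-.359 0.4255943153654935 T mid [ 0.42306798 -0.27258257] center y -0.3455825701980251
cork (array([ 0.6007, -0.3551], dtype=float32), (np.float32(0.1005), np.float32(0.139)), 0.0958) [ 0.60095627 -0.35285763  0.01      ]
```

```bash
python3 - <<'E'
from h import *
im=cv2.imread('pics/w3.png')[:,:,::-1]; m=ctrl.camera_model('wrist')
g=cv2.medianBlur(cv2.cvtColor(im,cv2.COLOR_RGB2GRAY),3).astype(int)
print(g[110,212:296:3]); print(g[68:90,250]); br=g>175
A=[];B=[];T=[]
for r in range(86,140,4):
    c=np.where(br[r,212:296])[0]+212; A.append((c[0]-.5,r));B.append((c[-1]+.5,r))
for c in range(230,280,4):
    r=np.where(br[60:140,c])[0]+60; T.append((c,r[0]-.5))
A,B,T=[ray(m,np.array(q),.014)[:,:2] for q in(A,B,T)]
la=np.polyfit(A[:,1],A[:,0],1);lb=np.polyfit(B[:,1],B[:,0],1);lt=np.polyfit(T[:,0],T[:,1],1)
print('yaw L,R',-np.arctan(la[0]),-np.arctan(lb[0]),'T',np.arctan(lt[0]))
print('width',np.polyval(lb,-.33)-np.polyval(la,-.33), 'midx at y=-.359',(np.polyval(la,-.359)+np.polyval(lb,-.359))/2,'T y at mid',np.polyval(lt,.411)-.073)
E
```

```text
[148 150 148 150 232 249 248 248 248 248 248 248 248 248 248 248 248 248
 248 248 248 248 248 245 249 151 154 154]
[149 151 151 147 145 146 149 150 169 254 254 229 229 249 249 249 249 249
 249 249 249 248]
yaw L,R -0.06846858085167952 -0.0762361066069643 T -0.06493482377370174
width 0.10403829116062574 midx at y=-.359 0.41504792759405906 T y at mid -0.35693999628228995
```

```bash
python3 - <<'E'
from h import *
plan(.415,-.3585,.12,1.503,5)
E
```

```text
rows 5 t [0.0127 0.0002] tz 0.0351 rz -0.0046 |pose [ 0.409  -0.4218  0.2957] [-3.141e+00 -1.000e-03  1.480e+00] t 5.65
```

jog_arm(
  motion=[
    [0.0127,0.0002,0.03,0,0,-0.005,-1],
    [0.0127,0.0002,0.035,0,0,-0.005,-1],
    [0.0127,0.0002,0.035,0,0,-0.005,-1],
    [0.0127,0.0002,0.035,0,0,-0.004,-1],
    [0.0127,0.0002,0.02,0,0,-0.004,-1],
  ],
)

```text
time_s: 6.15
ee_pos: [0.4147, -0.3567, 0.1388]
eef_rot: [-3.139, -0.002, 1.504]
force: [0.6, 0.2, -1.2]
grip_width: 0.0137
grip_force: 25.0
```

jog_arm(
  motion=[
    [0,0,0.01,0,0,0,-1],
    [0,0,0.01,0,0,0,-1],
    [0,0,0,0,0,0,-1],
    [0,0,0,0,0,0,-1],
  ],
)

```text
time_s: 6.55
ee_pos: [0.4153, -0.3597, 0.1222]
eef_rot: [3.141, 0.001, 1.502]
force: [-0.1, 0.5, -1.5]
grip_width: 0.0139
grip_force: 25.0
```

```bash
python3 - <<'E'
from h import *
plan(.415,-.3585,.0685,1.503,3)
E
```

```text
rows 3 t [ 0.0004 -0.0001] tz 0.0179 rz -0.0002 |pose [ 0.4153 -0.3597  0.1222] [3.141e+00 1.000e-03 1.502e+00] t 6.55
```

jog_arm(
  motion=[
    [0.0005,0,0.015,0,0,0,-1],
    [0.0005,0,0.017,0,0,0,-1],
    [0,0,0.014,0,0,0,-1],
    [0,0,0.006,0,0,0,-1],
    [0,0,0,0,0,0,-1],
  ],
)

```text
time_s: 7.05
ee_pos: [0.415, -0.3581, 0.0691]
eef_rot: [-3.141, -0.001, 1.503]
force: [0.0, -0.2, -0.9]
grip_width: 0.0137
grip_force: 25.0
```

jog_arm(
  motion=[
    [0,0,0.0015,0,0,0,-1],
    [0,0,0.0015,0,0,0,-1],
    [0,0,0,0,0,0,-1],
  ],
)

```text
time_s: 7.35
ee_pos: [0.4152, -0.3582, 0.0667]
eef_rot: [3.141, 0.0, 1.503]
force: [-0.2, -0.0, -1.3]
grip_width: 0.0139
grip_force: 25.0
```

jog_arm(
  motion=[
    [0,0,0.001,0,0,0,-1],
    [0,0,0.0005,0,0,0,-1],
    [0,0,0,0,0,0,-1],
  ],
)

```text
time_s: 7.65
ee_pos: [0.4153, -0.3583, 0.0665]
eef_rot: [3.141, 0.001, 1.503]
force: [-5.1, 4.7, 14.1]
grip_width: 0.0138
grip_force: 25.0
```

jog_arm(
  motion=[
    [0,0,-0.001,0,0,0,-1],
    [0,0,0,0,0,0,-0.3],
    [0,0,0,0,0,0,-0.3],
    [0,0,0,0,0,0,0],
    [0,0,0,0,0,0,0],
  ],
)

```text
time_s: 8.15
ee_pos: [0.4151, -0.3581, 0.0658]
eef_rot: [-3.141, -0.0, 1.503]
force: [0.2, -0.7, -0.1]
grip_width: 0.0426
grip_force: 0.0
```

jog_arm(
  motion=[
    [0,0,-0.015,0,0,0,0],
    [0,0,-0.03,0,0,0,0],
    [0,0,-0.045,0,0,0,0.5],
    [0,0,-0.045,0,0,0,0.5],
    [0,0,-0.045,0,0,0,0.5],
  ],
)

```text
time_s: 8.65
ee_pos: [0.4149, -0.3579, 0.2478]
eef_rot: [-3.141, -0.0, 1.503]
force: [0.2, -1.1, -0.9]
grip_width: 0.0675
grip_force: 0.0
```

jog_arm(
  motion=[
    [0,0,-0.045,0,0,0,0.5],
    [0,0,-0.03,0,0,0,0.5],
    [0,0,0,0,0,0,0.5],
    [0,0,0,0,0,0,0.5],
  ],
)

```text
time_s: 9.05
ee_pos: [0.4151, -0.3581, 0.3206]
eef_rot: [3.141, 0.0, 1.503]
force: [-0.3, 0.5, -0.2]
grip_width: 0.0702
grip_force: 0.0
```

```bash
python3 - <<'E'
from h import *
im=ctrl.camera('top'); m=ctrl.camera_model('top')
a=im[190:280,320:440,::-1]; b=im[130:220,190:310,::-1]
cv2.imwrite('pics/t1.png',cv2.resize(np.hstack([a,b]),None,fx=3.3,fy=3.3,interpolation=cv2.INTER_CUBIC))
plan(.56,.0,.36,1.54,10)
E
```

```text
rows 10 t [0.0365 0.0127] tz -0.004 rz -0.0037 |pose [ 0.415  -0.3579  0.3197] [-3.140e+00 -1.000e-03  1.503e+00] t 9.1
```

View pics/t1.png

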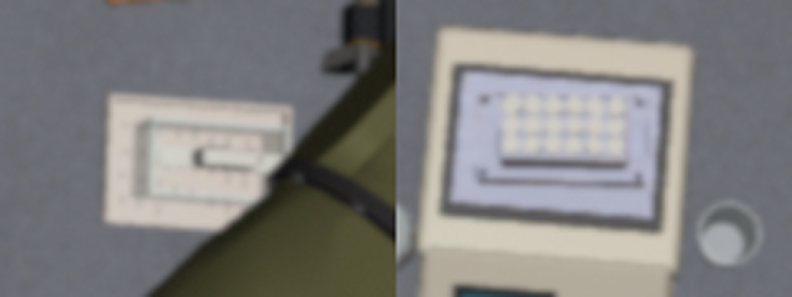

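The top crop shows the cover standing in the tray (partly behind the arm) and the rack uncovered, standing on the base plate.

jog_arm(
  motion=[
    [0.035,0.0127,-0.004,0,0,-0.004,1],
    [0.035,0.0127,-0.004,0,0,-0.004,1],
    [0.035,0.0127,-0.004,0,0,-0.004,1],
    [0.035,0.0127,-0.004,0,0,-0.004,1],
    [0.035,0.0127,-0.004,0,0,-0.004,1],
  ],
)

```text
time_s: 9.6
ee_pos: [0.4892, -0.1857, 0.3395]
eef_rot: [-3.139, -0.001, 1.523]
force: [-0.0, -0.2, -1.2]
grip_width: 0.0942
grip_force: 0.0
```

jog_arm(
  motion=[
    [0.035,0.0127,-0.004,0,0,-0.004,1],
    [0.035,0.0127,-0.004,0,0,-0.004,1],
    [0.035,0.0127,-0.004,0,0,-0.004,1],
    [0.025,0.0127,-0.004,0,0,-0.004,1],
    [0.01,0.01,0,0,0,0,1],
  ],
)

```text
time_s: 10.1
ee_pos: [0.5562, -0.0478, 0.3559]
eef_rot: [-3.14, -0.0, 1.541]
force: [-0.2, 0.4, -0.5]
grip_width: 0.0936
grip_force: 0.0
```

jog_arm(
  motion=[
    [0,0,0,0,0,0,1],
    [0,0,0,0,0,0,1],
    [0,0,0,0,0,0,1],
  ],
)

```text
time_s: 10.4
ee_pos: [0.5552, -0.051, 0.3566]
eef_rot: [-3.141, 0.0, 1.537]
force: [0.3, 0.1, -0.2]
grip_width: 0.0937
grip_force: 0.0
```

```bash
python3 - <<'E'
from h import *
im,m=wrist('w4');print(ctrl.get_obs()['ee_pos'],ctrl.get_obs()['eef_rot'])
cv2.imwrite('pics/w4c.png',cv2.resize(im[95:245,180:340,::-1],None,fx=4,fy=4,interpolation=cv2.INTER_CUBIC))
E
```

```text
[ 0.5552133  -0.05091812  0.35676345] [-3.14125288e+00  1.07088048e-04  1.53733392e+00]
```

View pics/w4c.png

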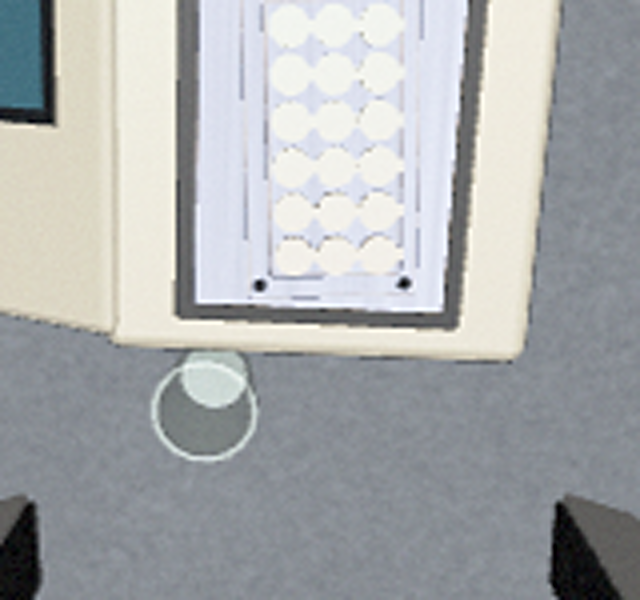

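The crop shows the rack's 3x6 white caps on the lavender base plate. The plate's lower corner holes are at crop (260,286) and (404,284). The top end is cut off, so I'll measure from the full picture.

```bash
python3 - <<'E'
from h import *
im=cv2.imread('pics/w4.png')[:,:,::-1]; m=ctrl.camera_model('wrist')
g=im.astype(int); w=(g[...,0]-g[...,2]>2)&(g.min(2)>225)
w=cv2.morphologyEx(w.astype(np.uint8),cv2.MORPH_CLOSE,np.ones((3,3)))
c=blob(w,(263,130)); print('caps',rect(ray(m,c,.179)),c.min(0),c.max(0))
# dark dots
gr=cv2.cvtColor(im,cv2.COLOR_RGB2GRAY); roi=gr[60:175,225:300]
cs,_=cv2.findContours((roi<110).astype(np.uint8),cv2.RETR_LIST,cv2.CHAIN_APPROX_NONE)
for k in cs:
    (x,y),r=cv2.minEnclosingCircle(k)
    if r<3.5: print('dot',round(x+225,1),round(y+60,1),round(r,1),ray(m,[(x+225,y+60)],.135).round(4))
cv2.imwrite('pics/w4d.png',cv2.resize(im[60:180,210:320,::-1],None,fx=5,fy=5,interpolation=cv2.INTER_CUBIC))
E
```

```text
caps (array([0.5707, 0.0078], dtype=float32), (np.float32(0.0421), np.float32(0.0861)), -0.0053) [248  96] [280 163]
dot 280.5 165.5 1.6 [[ 0.5964 -0.048   0.135 ]]
dot 244.5 166.0 1.1 [[ 0.5415 -0.0469  0.135 ]]
dot 226.0 135.0 1.0 [[5.163e-01 4.000e-04 1.350e-01]]
dot 226.0 124.5 1.5 [[0.5172 0.0155 0.135 ]]
dot 227.0 122.0 1.0 [[0.5189 0.019  0.135 ]]
dot 297.0 118.0 1.0 [[0.6206 0.0211 0.135 ]]
dot 227.0 117.5 1.1 [[0.5193 0.0253 0.135 ]]
dot 228.0 115.0 0.0 [[0.5209 0.0287 0.135 ]]
dot 225.0 112.0 0.0 [[0.5169 0.033  0.135 ]]
dot 298.0 111.0 1.0 [[0.6219 0.0308 0.135 ]]
dot 297.0 109.0 1.0 [[0.6205 0.0336 0.135 ]]
dot 298.0 108.0 1.0 [[0.6219 0.035  0.135 ]]
dot 298.0 105.0 1.0 [[0.6218 0.0391 0.135 ]]
dot 225.0 107.0 3.0 [[0.5173 0.0399 0.135 ]]
dot 225.0 102.0 0.0 [[0.5178 0.0467 0.135 ]]
dot 298.0 102.0 2.0 [[0.6218 0.0431 0.135 ]]
dot 225.0 99.5 0.5 [[0.518 0.05  0.135]]
dot 298.0 98.0 1.0 [[0.6217 0.0485 0.135 ]]
dot 298.0 96.0 1.0 [[0.6217 0.0512 0.135 ]]
dot 242.0 86.0 1.4 [[0.543  0.0671 0.135 ]]
dot 281.8 85.0 1.3 [[0.5987 0.0666 0.135 ]]
dot 295.0 71.0 0.0 [[0.6171 0.084  0.135 ]]
dot 247.0 69.0 0.0 [[0.5509 0.0888 0.135 ]]
dot 241.5 69.0 0.5 [[0.5433 0.0891 0.135 ]]
dot 239.0 69.0 0.0 [[0.5398 0.0892 0.135 ]]
dot 234.5 69.0 1.5 [[0.5336 0.0894 0.135 ]]
dot 282.5 66.5 0.7 [[0.5998 0.0903 0.135 ]]
dot 238.0 64.0 0.0 [[0.5388 0.0955 0.135 ]]
```

View pics/w4d.png

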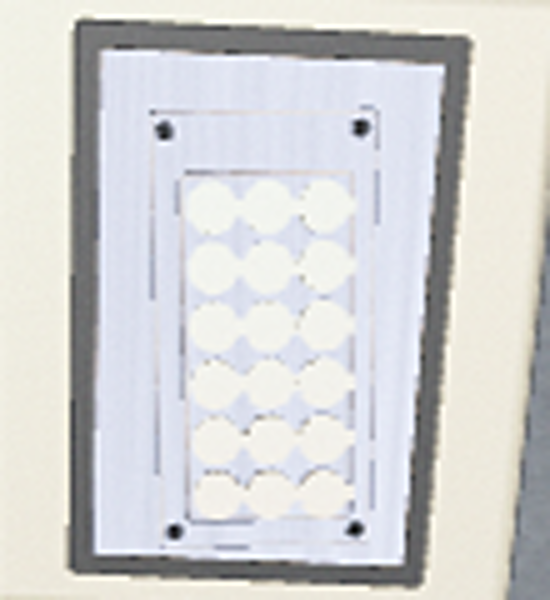

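The holes put the base plate at about (0.570, 0.010) with yaw −0.016. The rack's outline spans crop (183,172) to (355,520), aligned with it.

```bash
python3 - <<'E'
from h import *
m=ctrl.camera_model('wrist')
w=ray(m,np.array([(183,172),(356,172),(355,518),(187,522)])/5+[210,60],.169); print(rect(w),w.mean(0))
plan(.570,.0085,.19,1.556,4)
E
```

```text
(array([0.5709, 0.0078], dtype=float32), (np.float32(0.0468), np.float32(0.0919)), -0.0095) [0.57131432 0.00750187 0.169     ]
rows 4 t [0.0149 0.0033] tz 0.0417 rz -0.0047 |pose [ 0.5552 -0.0509  0.3568] [-3.141  0.     1.537] t 10.45
```

jog_arm(
  motion=[
    [0.0147,0.0035,0.04,0,0,-0.005,1],
    [0.0147,0.0035,0.04,0,0,-0.005,1],
    [0.0147,0.0035,0.04,0,0,-0.005,1],
    [0.0147,0.0035,0.04,0,0,-0.005,1],
    [0,0,0,0,0,0,1],
  ],
)

```text
time_s: 10.95
ee_pos: [0.569, 0.0091, 0.1923]
eef_rot: [-3.133, -0.0, 1.559]
force: [0.2, -0.1, 1.2]
grip_width: 0.094
grip_force: 0.0
```

jog_arm(
  motion=[
    [0,0,0,0,0,0,1],
    [0,0,0,0,0,0,1],
  ],
)

```text
time_s: 11.15
ee_pos: [0.5718, 0.0076, 0.1996]
eef_rot: [3.138, 0.0, 1.558]
force: [0.9, -0.2, 1.4]
grip_width: 0.0942
grip_force: 0.0
```

```bash
python3 - <<'E'
from h import *
plan(.5708,.0078,.1385,1.558,3)
E
```

```text
rows 3 t [ 0.0001 -0.0003] tz 0.0204 rz -0.0001 |pose [0.5718 0.0076 0.1996] [3.138 0.    1.558] t 11.15
```

jog_arm(
  motion=[
    [0,-0.0005,0.02,0,0,0,1],
    [0,-0.0005,0.02,0,0,0,1],
    [0,0,0.012,0,0,0,1],
    [0,0,0.004,0,0,0,1],
    [0,0,0,0,0,0,0.2],
  ],
  squeeze=35,
)

```text
time_s: 11.65
ee_pos: [0.5704, 0.0083, 0.1417]
eef_rot: [3.141, 0.0, 1.558]
force: [0.3, 0.1, -0.1]
grip_width: 0.0888
grip_force: 0.0
```

jog_arm(
  motion=[
    [0,0,0.0015,0,0,0,0.2],
    [0,0,0,0,0,0,0.2],
    [0,0,0,0,0,0,0.2],
  ],
)

```text
time_s: 11.95
ee_pos: [0.5703, 0.0086, 0.14]
eef_rot: [3.141, 0.0, 1.559]
force: [0.5, -0.1, -0.6]
grip_width: 0.0655
grip_force: 0.0
```

jog_arm(
  motion=[
    [0,0,0,0,0,0,-0.2],
    [0,0,0,0,0,0,-0.2],
    [0,0,0,0,0,0,-0.6],
    [0,0,0,0,0,0,-0.6],
    [0,0,0,0,0,0,-0.6],
  ],
)

```text
time_s: 12.45
ee_pos: [0.5701, 0.0087, 0.1396]
eef_rot: [3.141, -0.0, 1.559]
force: [-0.1, 0.3, 1.3]
grip_width: 0.0457
grip_force: 35.0
```

jog_arm(
  motion=[
    [0,0,0,0,0,0,-0.6],
    [0,0,-0.003,0,0,0,-0.6],
    [0,0,-0.008,0,0,0,-0.6],
    [0,0,-0.015,0,0,0,-0.6],
    [0,0,-0.015,0,0,0,-0.6],
  ],
)

```text
time_s: 12.95
ee_pos: [0.5698, 0.0087, 0.1811]
eef_rot: [-3.141, 0.0, 1.559]
force: [0.1, -0.2, -3.4]
grip_width: 0.0457
grip_force: 35.0
```

jog_arm(
  motion=[
    [0,0,-0.02,0,0,0,-0.6],
    [0,0,-0.02,0,0,0,-0.6],
    [0,0,-0.02,0,0,0,-0.6],
    [0,0,-0.01,0,0,0,-0.6],
    [0,0,0,0,0,0,-0.6],
  ],
)

```text
time_s: 13.45
ee_pos: [0.5704, 0.0086, 0.2517]
eef_rot: [3.139, 0.0, 1.559]
force: [-0.1, -0.1, -3.9]
grip_width: 0.0457
grip_force: 35.0
```

```bash
python3 - <<'E'
from h import *
plan(.43,.24,.26,1.484,10)
E
```

```text
rows 10 t [ 0.0225 -0.0151] tz -0.0008 rz 0.0075 |pose [0.5704 0.0086 0.2517] [3.139 0.    1.559] t 13.45
```

jog_arm(
  motion=[
    [0.018,-0.012,-0.002,0,0,0.006,-0.6],
    [0.0225,-0.015,-0.002,0,0,0.0075,-0.6],
    [0.0225,-0.015,0,0,0,0.0075,-0.6],
    [0.0225,-0.015,0,0,0,0.0075,-0.6],
    [0.0225,-0.015,0,0,0,0.0075,-0.6],
  ],
)

```text
time_s: 13.95
ee_pos: [0.4999, 0.1192, 0.2532]
eef_rot: [-3.14, 0.0, 1.522]
force: [-0.2, 0.9, -3.5]
grip_width: 0.0455
grip_force: 35.0
```

jog_arm(
  motion=[
    [0.0225,-0.015,0,0,0,0.0075,-0.6],
    [0.0225,-0.015,0,0,0,0.0075,-0.6],
    [0.0225,-0.015,0,0,0,0.0075,-0.6],
    [0.0225,-0.015,0,0,0,0.0075,-0.6],
    [0.018,-0.012,0,0,0,0.0075,-0.6],
  ],
)

```text
time_s: 14.45
ee_pos: [0.4346, 0.2317, 0.2534]
eef_rot: [-3.14, 0.001, 1.485]
force: [0.4, 0.5, -4.0]
grip_width: 0.0456
grip_force: 35.0
```

jog_arm(
  motion=[
    [0.008,-0.006,0,0,0,0,-0.6],
    [0,0,0,0,0,0,-0.6],
    [0,0,0,0,0,0,-0.6],
    [0,0,0,0,0,0,-0.6],
  ],
)

```text
time_s: 14.85
ee_pos: [0.4309, 0.2385, 0.2542]
eef_rot: [-3.141, 0.0, 1.484]
force: [0.0, 0.0, -3.6]
grip_width: 0.0456
grip_force: 35.0
```

```bash
python3 - <<'E'
from h import *
im,m=wrist('w5');print(ctrl.get_obs()['ee_pos'],ctrl.get_obs()['eef_rot'],im[90,150],im[20,20])
E
```

```text
[0.43091573 0.23852376 0.25428576] [-3.14145436e+00  2.34039072e-04  1.48425145e+00] [146 152 159] [143 150 157]
```

View pics/w5.png

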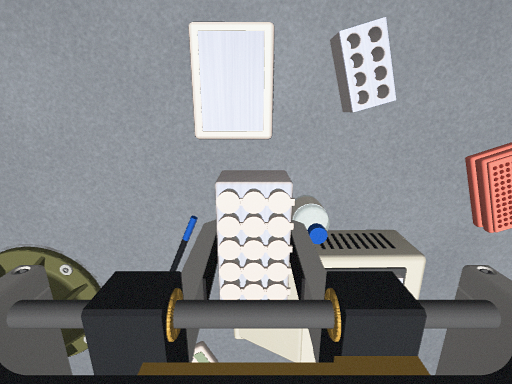

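The view shows the cold plate at columns 197–267, rows 28–133 inside its housing. The block's top face has corners at about (339,32), (387,17), (396,98) and (353,112). The rack is held square between the pads.

```bash
python3 - <<'E'
from h import *
im=cv2.imread('pics/w5.png')[:,:,::-1]; m=ctrl.camera_model('wrist'); g=cv2.medianBlur(im,3).astype(int)
br=(g.min(2)>190)
c=blob(br,(232,80)); print('housing',rect(ray(m,c,.045)),c.min(0),c.max(0))
lav=br&(g[...,2]>g[...,0]+1); lav=cv2.morphologyEx(lav.astype(np.uint8),cv2.MORPH_OPEN,np.ones((3,3))); c=blob(lav,(232,80)); print('plate',rect(ray(m,c,.048)),c.min(0),c.max(0))
c=blob(g.min(2)>195,(385,50)); print('block',rect(ray(m,c,.045)),c.min(0),c.max(0))
print(rect(ray(m,[(339,32),(387,17),(396,98),(353,112)],.045)))
E
```

```text
housing (array([0.4121, 0.3612], dtype=float32), (np.float32(0.1082), np.float32(0.1447)), -0.0873) [189  22] [272 137]
plate (array([0.4123, 0.3606], dtype=float32), (np.float32(0.0865), np.float32(0.1262)), -0.0871) [198  30] [264 131]
block (array([0.5954, 0.3658], dtype=float32), (np.float32(0.0597), np.float32(0.1041)), 0.1863) [340  17] [395 111]
(array([0.5964, 0.3651], dtype=float32), (np.float32(0.0618), np.float32(0.103)), 0.1898)
```

```bash
python3 - <<'E'
from h import *
plan(.4122,.3615,.09,1.484,8)
E
```

```text
rows 8 t [ 0.0151 -0.0037] tz 0.0205 rz 0.0 |pose [0.4309 0.2385 0.2543] [-3.141  0.     1.484] t 14.9
```

jog_arm(
  motion=[
    [0.015,-0.0037,0.01,0,0,0,-0.6],
    [0.015,-0.0037,0.02,0,0,0,-0.6],
    [0.015,-0.0037,0.02,0,0,0,-0.6],
    [0.015,-0.0037,0.02,0,0,0,-0.6],
    [0.015,-0.0037,0.02,0,0,0,-0.6],
  ],
)

```text
time_s: 15.4
ee_pos: [0.4181, 0.3165, 0.1629]
eef_rot: [-3.141, 0.0, 1.485]
force: [-0.5, 0.2, -3.7]
grip_width: 0.0458
grip_force: 35.0
```

jog_arm(
  motion=[
    [0.015,-0.0037,0.02,0,0,0,-0.6],
    [0.015,-0.0037,0.02,0,0,0,-0.6],
    [0.015,-0.0037,0.015,0,0,0,-0.6],
    [0,0,0.01,0,0,0,-0.6],
    [0,0,0.005,0,0,0,-0.6],
  ],
)

```text
time_s: 15.9
ee_pos: [0.4107, 0.3611, 0.093]
eef_rot: [-3.14, 0.001, 1.486]
force: [0.5, 0.3, -3.6]
grip_width: 0.0457
grip_force: 35.0
```

jog_arm(
  motion=[
    [0,0,0,0,0,0,-0.6],
    [0,0,0,0,0,0,-0.6],
    [0,0,0,0,0,0,-0.6],
  ],
)

```text
time_s: 16.2
ee_pos: [0.4117, 0.3612, 0.0952]
eef_rot: [3.141, -0.001, 1.485]
force: [0.3, 0.4, -2.1]
grip_width: 0.0455
grip_force: 35.0
```

```bash
python3 - <<'E'
from h import *
plan(.4122,.3615,.055,1.484,5)
E
```

```text
rows 5 t [0.0001 0.0001] tz 0.008 rz 0.0002 |pose [0.4117 0.3612 0.0952] [ 3.141e+00 -1.000e-03  1.485e+00] t 16.2
```

jog_arm(
  motion=[
    [0.0003,0.0005,0.012,0,0,0,-0.6],
    [0,0,0.013,0,0,0,-0.6],
    [0,0,0.009,0,0,0,-0.6],
    [0,0,0.004,0,0,0,-0.6],
    [0,0,0,0,0,0,-0.6],
  ],
)

```text
time_s: 16.7
ee_pos: [0.4115, 0.3614, 0.0555]
eef_rot: [-3.14, 0.001, 1.485]
force: [0.4, 0.5, -3.7]
grip_width: 0.0455
grip_force: 35.0
```

jog_arm(
  motion=[
    [0,0,0.001,0,0,0,-0.6],
    [0,0,0.001,0,0,0,-0.6],
    [0,0,0,0,0,0,-0.6],
    [0,0,0,0,0,0,-0.6],
  ],
)

```text
time_s: 17.1
ee_pos: [0.4118, 0.3617, 0.0546]
eef_rot: [3.141, -0.0, 1.485]
force: [-0.6, 0.3, -3.5]
grip_width: 0.046
grip_force: 35.0
```

jog_arm(
  motion=[
    [0,0,0.0007,0,0,0,-0.6],
    [0,0,0.0007,0,0,0,-0.6],
    [0,0,0,0,0,0,-0.6],
  ],
)

```text
time_s: 17.4
ee_pos: [0.4117, 0.3616, 0.053]
eef_rot: [-3.141, 0.0, 1.485]
force: [0.6, -0.0, -3.1]
grip_width: 0.0456
grip_force: 35.0
```

jog_arm(
  motion=[
    [0,0,0.0005,0,0,0,-0.6],
    [0,0,0,0,0,0,-0.6],
  ],
)

```text
time_s: 17.6
ee_pos: [0.4118, 0.3616, 0.0526]
eef_rot: [3.141, -0.0, 1.485]
force: [0.4, 0.2, -2.8]
grip_width: 0.0458
grip_force: 35.0
```

jog_arm(
  motion=[
    [0,0,0.0007,0,0,0,-0.6],
    [0,0,0,0,0,0,-0.6],
  ],
)

```text
time_s: 17.8
ee_pos: [0.4118, 0.3617, 0.0525]
eef_rot: [3.141, -0.0, 1.485]
force: [-3.5, -3.2, 6.2]
grip_width: 0.0459
grip_force: 35.0
```

jog_arm(
  motion=[
    [0,0,-0.0005,0,0,0,-0.6],
    [0,0,0,0,0,0,0.2],
    [0,0,0,0,0,0,0.6],
    [0,0,0,0,0,0,0.6],
    [0,0,0,0,0,0,0.6],
  ],
)

```text
time_s: 18.3
ee_pos: [0.4118, 0.3616, 0.0524]
eef_rot: [3.141, -0.0, 1.485]
force: [0.4, -0.0, 0.4]
grip_width: 0.0735
grip_force: 0.0
```

jog_arm(
  motion=[
    [0,0,-0.01,0,0,0,0.6],
    [0,0,-0.03,0,0,0,0.6],
    [0,0,-0.045,0,0,0,1],
    [0,0,-0.045,0,0,0,1],
    [0,0,-0.045,0,0,0,1],
  ],
)

```text
time_s: 18.8
ee_pos: [0.4115, 0.3614, 0.2301]
eef_rot: [3.141, -0.0, 1.485]
force: [1.6, 0.5, -0.4]
grip_width: 0.0933
grip_force: 0.0
```

jog_arm(
  motion=[
    [0,0,-0.045,0,0,0,1],
    [0,0,-0.02,0,0,0,1],
    [0,0,0,0,0,0,1],
    [0,0,0,0,0,0,1],
  ],
)

```text
time_s: 19.2
ee_pos: [0.4116, 0.3615, 0.2922]
eef_rot: [-3.142, 0.0, 1.485]
force: [-0.3, -0.2, 0.0]
grip_width: 0.0937
grip_force: 0.0
```

```bash
python3 - <<'E'
from h import *
plan(.555,-.05,.31,1.55,11)
E
```

```text
rows 11 t [-0.0366  0.0151] tz -0.0016 rz -0.0059 |pose [0.4116 0.3615 0.2922] [-3.142  0.     1.485] t 19.2
```

jog_arm(
  motion=[
    [-0.036,0.015,-0.002,0,0,-0.006,1],
    [-0.037,0.015,-0.002,0,0,-0.006,1],
    [-0.037,0.015,-0.002,0,0,-0.006,1],
    [-0.037,0.015,-0.002,0,0,-0.006,1],
    [-0.037,0.015,-0.002,0,0,-0.006,1],
  ],
)

```text
time_s: 19.7
ee_pos: [0.4728, 0.1709, 0.301]
eef_rot: [-3.139, 0.001, 1.516]
force: [0.6, 0.8, -0.9]
grip_width: 0.0938
grip_force: 0.0
```

jog_arm(
  motion=[
    [-0.037,0.015,-0.002,0,0,-0.006,1],
    [-0.037,0.015,-0.002,0,0,-0.006,1],
    [-0.037,0.015,-0.002,0,0,-0.006,1],
    [-0.037,0.015,-0.002,0,0,-0.006,1],
    [-0.037,0.015,0,0,0,-0.006,1],
  ],
)

```text
time_s: 20.2
ee_pos: [0.5399, -0.0171, 0.3091]
eef_rot: [-3.14, -0.0, 1.545]
force: [0.1, 0.7, 0.5]
grip_width: 0.0939
grip_force: 0.0
```

jog_arm(
  motion=[
    [-0.032,0.013,0,0,0,-0.006,1],
    [0,0,0,0,0,0,1],
    [0,0,0,0,0,0,1],
    [0,0,0,0,0,0,1],
  ],
)

```text
time_s: 20.6
ee_pos: [0.5518, -0.047, 0.3097]
eef_rot: [-3.14, -0.0, 1.552]
force: [-0.4, 0.1, -0.3]
grip_width: 0.0938
grip_force: 0.0
```

```bash
python3 - <<'E'
from h import *
im,m=wrist('w6');print(ctrl.get_obs()['ee_pos'],ctrl.get_obs()['eef_rot'])
c=cv2.resize(im[40:190,180:340,::-1],None,fx=3.7,fy=3.7,interpolation=cv2.INTER_CUBIC); 
cv2.imwrite('pics/w6c.png',c)
E
```

```text
[ 0.55182395 -0.0468308   0.30999077] [-3.14090996e+00 -1.97287553e-04  1.55237182e+00]
```

View pics/w6c.png

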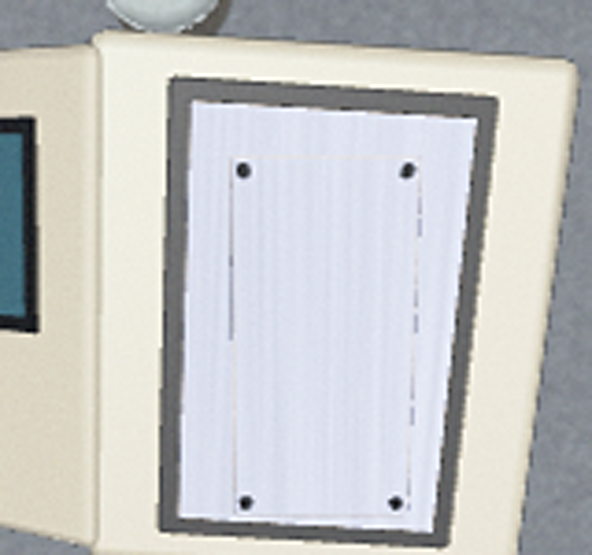

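The base plate's four corner holes are at crop (243,171), (407,171), (396,503) and (246,503). The plate is undisturbed on the heater.

```bash
python3 - <<'E'
from h import *
m=ctrl.camera_model('wrist'); f=lambda l:np.array(l)/3.7+[180,40]
w=ray(m,f([(243,171),(407,171),(396,503),(246,503)]),.135); print('base',rect(w),w.mean(0))
w=ray(m,f([(192,100),(477,119),(434,531),(180,517)]),.115); print('heater',rect(w))
w=ray(m,f([(172,78),(497,98),(446,546),(160,530)]),.106); print('frame',rect(w))
plan(.5703,.009,.16,1.558,5)
E
```

```text
base (array([0.5708, 0.0092], dtype=float32), (np.float32(0.0552), np.float32(0.1143)), -0.0173) [0.57068987 0.00923161 0.135     ]
heater (array([0.5707, 0.0135], dtype=float32), (np.float32(0.0996), np.float32(0.1498)), -0.0731)
frame (array([0.5703, 0.0135], dtype=float32), (np.float32(0.1155), np.float32(0.1659)), -0.0766)
rows 5 t [0.0112 0.0035] tz 0.03 rz -0.0011 |pose [ 0.5518 -0.0468  0.31  ] [-3.141 -0.     1.552] t 20.65
```

jog_arm(
  motion=[
    [0.0112,0.0035,0.03,0,0,0,1],
    [0.0112,0.0035,0.035,0,0,0,1],
    [0.0112,0.0035,0.035,0,0,0,1],
    [0.0112,0.0035,0.03,0,0,0,1],
    [0.0112,0.0035,0.02,0,0,0,1],
  ],
  squeeze=45,
)

```text
time_s: 21.15
ee_pos: [0.5698, 0.0094, 0.1581]
eef_rot: [-3.139, -0.0, 1.553]
force: [1.1, 0.1, 0.3]
grip_width: 0.094
grip_force: 0.0
```

jog_arm(
  motion=[
    [0,0,0.01,0,0,0,1],
    [0,0,0.01,0,0,0,1],
    [0,0,0,0,0,0,1],
    [0,0,0,0,0,0,1],
  ],
)

```text
time_s: 21.55
ee_pos: [0.571, 0.0075, 0.1412]
eef_rot: [3.141, 0.0, 1.551]
force: [-0.3, -0.6, 0.1]
grip_width: 0.0942
grip_force: 0.0
```

```bash
python3 - <<'E'
from h import *
plan(.5704,.0094,.1185,1.554,2)
E
```

```text
rows 2 t [ 0.0009 -0.0003] tz 0.0114 rz -0.0015 |pose [0.571  0.0075 0.1412] [3.141 0.    1.551] t 21.55
```

jog_arm(
  motion=[
    [0.001,-0.0003,0.01,0,0,-0.0015,1],
    [0.001,-0.0003,0.009,0,0,-0.0015,1],
    [0,0,0.0035,0,0,0,1],
    [0,0,0,0,0,0,1],
    [0,0,0,0,0,0,1],
  ],
)

```text
time_s: 22.05
ee_pos: [0.5702, 0.0099, 0.1179]
eef_rot: [3.142, 0.0, 1.554]
force: [0.3, -0.8, 1.0]
grip_width: 0.0941
grip_force: 0.0
```

jog_arm(
  motion=[
    [0,0,0.001,0,0,0,0.2],
    [0,0,0,0,0,0,0.2],
    [0,0,0,0,0,0,0],
    [0,0,0,0,0,0,-0.3],
    [0,0,0,0,0,0,-0.3],
  ],
)

```text
time_s: 22.55
ee_pos: [0.5702, 0.0098, 0.1169]
eef_rot: [3.141, 0.0, 1.554]
force: [-0.4, -0.0, 0.2]
grip_width: 0.0637
grip_force: 45.0
```

jog_arm(
  motion=[
    [0,0,0,0,0,0,-0.3],
    [0,0,0,0,0,0,-0.3],
  ],
)

```text
time_s: 22.75
ee_pos: [0.5702, 0.0099, 0.1169]
eef_rot: [3.141, 0.0, 1.554]
force: [0.5, 0.8, 1.1]
grip_width: 0.0638
grip_force: 45.0
```

jog_arm(
  motion=[
    [0,0,-0.003,0,0,0,-0.3],
    [0,0,-0.008,0,0,0,-0.3],
    [0,0,-0.015,0,0,0,-0.3],
    [0,0,-0.02,0,0,0,-0.3],
    [0,0,-0.02,0,0,0,-0.3],
  ],
)

```text
time_s: 23.25
ee_pos: [0.5699, 0.0099, 0.1837]
eef_rot: [-3.141, -0.0, 1.554]
force: [0.2, -0.5, -4.6]
grip_width: 0.0638
grip_force: 45.0
```

jog_arm(
  motion=[
    [0,0,-0.02,0,0,0,-0.3],
    [0,0,-0.01,0,0,0,-0.3],
    [0,0,0,0,0,0,-0.3],
  ],
)

```text
time_s: 23.55
ee_pos: [0.5705, 0.0098, 0.2141]
eef_rot: [3.14, 0.0, 1.554]
force: [0.9, -0.1, -5.3]
grip_width: 0.0634
grip_force: 45.0
```

```bash
python3 - <<'E'
from h import *
plan(.601,-.355,.20,1.666,15)
E
```

```text
rows 15 t [-0.0244  0.0012] tz 0.0009 rz -0.0074 |pose [0.5705 0.0098 0.2141] [3.14  0.    1.554] t 23.55
```

jog_arm(
  motion=[
    [-0.02,0.001,0,0,0,-0.0075,-0.3],
    [-0.025,0.001,0,0,0,-0.0075,-0.3],
    [-0.025,0.001,0,0,0,-0.0075,-0.3],
    [-0.025,0.001,0,0,0,-0.0075,-0.3],
    [-0.025,0.001,0,0,0,-0.0075,-0.3],
  ],
)

```text
time_s: 24.05
ee_pos: [0.5746, -0.111, 0.2115]
eef_rot: [-3.14, -0.001, 1.592]
force: [-0.1, -0.3, -5.2]
grip_width: 0.0638
grip_force: 45.0
```

jog_arm(
  motion=[
    [-0.025,0.001,0,0,0,-0.0075,-0.3],
    [-0.025,0.001,0,0,0,-0.0075,-0.3],
    [-0.025,0.001,0,0,0,-0.0075,-0.3],
    [-0.025,0.001,0,0,0,-0.0075,-0.3],
    [-0.025,0.001,0,0,0,-0.0075,-0.3],
  ],
)

```text
time_s: 24.55
ee_pos: [0.5842, -0.2357, 0.2113]
eef_rot: [-3.14, -0.001, 1.63]
force: [-0.3, 0.3, -4.8]
grip_width: 0.0635
grip_force: 45.0
```

jog_arm(
  motion=[
    [-0.025,0.001,0.01,0,0,-0.0075,-0.3],
    [-0.025,0.001,0.02,0,0,-0.0075,-0.3],
    [-0.025,0.001,0.02,0,0,-0.0075,-0.3],
    [-0.025,0.001,0.02,0,0,-0.0075,-0.3],
    [-0.02,0.001,0.02,0,0,-0.007,-0.3],
  ],
)

```text
time_s: 25.05
ee_pos: [0.5976, -0.3552, 0.1202]
eef_rot: [-3.14, -0.001, 1.666]
force: [-0.7, 0.2, -4.6]
grip_width: 0.0637
grip_force: 45.0
```

jog_arm(
  motion=[
    [0,0,0.015,0,0,0,-0.3],
    [0,0,0.01,0,0,0,-0.3],
    [0,0,0,0,0,0,-0.3],
    [0,0,0,0,0,0,-0.3],
  ],
)

```text
time_s: 25.45
ee_pos: [0.5986, -0.3535, 0.0985]
eef_rot: [3.141, 0.0, 1.667]
force: [-0.3, -0.6, -4.3]
grip_width: 0.0635
grip_force: 45.0
```

```bash
python3 - <<'E'
from h import *
plan(.601,-.355,.015,1.666,5)
E
```

```text
rows 5 t [-0.0003  0.0004] tz 0.0167 rz 0.0002 |pose [ 0.5986 -0.3535  0.0985] [3.141 0.    1.667] t 25.45
```

jog_arm(
  motion=[
    [-0.0006,0.001,0.02,0,0,0,-0.3],
    [-0.0007,0.001,0.025,0,0,0,-0.3],
    [0,0,0.022,0,0,0,-0.3],
    [0,0,0.012,0,0,0,-0.3],
    [0,0,0.004,0,0,0,-0.3],
  ],
)

```text
time_s: 25.95
ee_pos: [0.6004, -0.3549, 0.0145]
eef_rot: [-3.141, -0.0, 1.667]
force: [0.6, 0.6, -4.8]
grip_width: 0.0638
grip_force: 45.0
```

jog_arm(
  motion=[
    [0,0,0,0,0,0,-0.3],
    [0,0,0,0,0,0,-0.3],
    [0,0,0,0,0,0,-0.3],
  ],
)

```text
time_s: 26.25
ee_pos: [0.6009, -0.3556, 0.0162]
eef_rot: [3.14, 0.001, 1.666]
force: [0.2, 0.4, -5.0]
grip_width: 0.0632
grip_force: 45.0
```

jog_arm(
  motion=[
    [0.0005,0,0.0015,0,0,0,-0.3],
    [0,0,0.0015,0,0,0,-0.3],
    [0,0,0.0006,0,0,0,-0.3],
    [0,0,0,0,0,0,-0.3],
  ],
)

```text
time_s: 26.65
ee_pos: [0.6005, -0.3549, 0.012]
eef_rot: [3.141, 0.0, 1.666]
force: [-3.0, 2.1, 4.2]
grip_width: 0.0635
grip_force: 45.0
```

jog_arm(
  motion=[
    [0,0,0.0005,0,0,0,-0.3],
    [0,0,0.0005,0,0,0,-0.3],
    [0,0,0,0,0,0,-0.3],
  ],
)

```text
time_s: 26.95
ee_pos: [0.6005, -0.3549, 0.0119]
eef_rot: [3.141, 0.0, 1.666]
force: [-7.2, 5.1, 14.3]
grip_width: 0.0641
grip_force: 45.0
```

jog_arm(
  motion=[
    [0,0,-0.0011,0,0,0,-0.3],
    [0,0,0,0,0,0,0.2],
    [0,0,0,0,0,0,0.8],
    [0,0,0,0,0,0,0.8],
    [0,0,0,0,0,0,0.8],
  ],
)

```text
time_s: 27.45
ee_pos: [0.6004, -0.3549, 0.0112]
eef_rot: [3.141, 0.0, 1.666]
force: [-0.2, -0.7, 0.2]
grip_width: 0.0833
grip_force: 0.0
```

jog_arm(
  motion=[
    [0,0,-0.01,0,0,0,1],
    [0,0,-0.03,0,0,0,1],
    [0,0,-0.045,0,0,0,1],
    [0,0,-0.045,0,0,0,1],
    [0,0,-0.045,0,0,0,1],
  ],
)

```text
time_s: 27.95
ee_pos: [0.6001, -0.3547, 0.1891]
eef_rot: [3.141, 0.0, 1.666]
force: [0.1, -0.9, -0.5]
grip_width: 0.0942
grip_force: 0.0
```

jog_arm(
  motion=[
    [-0.02,0,-0.045,0,0,0,1],
    [-0.02,0,-0.03,0,0,0,1],
    [-0.02,0,0,0,0,0,1],
    [0,0,0,0,0,0,1],
    [0,0,0,0,0,0,1],
  ],
)

```text
time_s: 28.45
ee_pos: [0.6059, -0.4141, 0.2605]
eef_rot: [-3.141, -0.001, 1.666]
force: [0.3, 0.5, 0.1]
grip_width: 0.0943
grip_force: 0.0
```

```bash
python3 - <<'E'
from h import *
im,m=wrist('w7');print(ctrl.get_obs()['ee_pos'],ctrl.get_obs()['eef_rot'])
g=cv2.medianBlur(im,3).astype(int)
c=blob(g.min(2)>170,(253,130)); print(c.min(0),c.max(0),rect(ray(m,c,.03)))
c=blob(g[...,0]-g[...,2]>30,(253,130)); print('cork',c.min(0),c.max(0),rect(ray(m,c,.01)))
plan(.5957,.366,.26,1.759,17)
E
```

```text
[ 0.60597833 -0.41370321  0.26060913] [-3.14065237e+00 -1.08085117e-03  1.66654363e+00]
[232  84] [275 168] (array([ 0.6004, -0.3543], dtype=float32), (np.float32(0.0633), np.float32(0.1224)), 0.0936)
cork [221  81] [287 171] (array([ 0.6012, -0.3558], dtype=float32), (np.float32(0.1001), np.float32(0.1376)), 0.0952)
rows 17 t [0.0455 0.0058] tz 0.0 rz -0.0054 |pose [ 0.606  -0.4137  0.2606] [-3.141e+00 -1.000e-03  1.667e+00] t 28.5
```

View pics/w7.png

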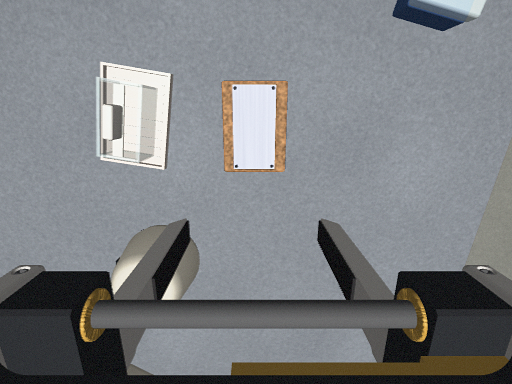

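The base plate (columns 232–275, rows 84–168) is central on the cork, within about 1.5 mm. The cover stands in the tray at the left.

jog_arm(
  motion=[
    [0.03,0.006,0,0,0,-0.006,1],
    [0.045,0.006,0,0,0,-0.006,1],
    [0.045,0.006,0,0,0,-0.006,1],
    [0.045,0.006,0,0,0,-0.006,1],
    [0.045,0.006,0,0,0,-0.006,1],
  ],
)

```text
time_s: 29.0
ee_pos: [0.6125, -0.1996, 0.2612]
eef_rot: [-3.141, -0.0, 1.697]
force: [0.6, -0.2, -0.2]
grip_width: 0.094
grip_force: 0.0
```

jog_arm(
  motion=[
    [0.045,0.006,0,0,0,-0.006,1],
    [0.045,0.006,0,0,0,-0.006,1],
    [0.045,0.006,0,0,0,-0.006,1],
    [0.045,0.006,0,0,0,-0.006,1],
    [0.045,0.006,0,0,0,-0.006,1],
  ],
)

```text
time_s: 29.5
ee_pos: [0.6109, 0.0272, 0.2613]
eef_rot: [-3.141, -0.0, 1.728]
force: [0.4, 0.5, -0.4]
grip_width: 0.0938
grip_force: 0.0
```

jog_arm(
  motion=[
    [0.045,0.006,0,0,0,-0.006,1],
    [0.045,0.006,0,0,0,-0.006,1],
    [0.045,0.006,0,0,0,-0.006,1],
    [0.045,0.006,0,0,0,-0.006,1],
    [0.045,0.006,0,0,0,-0.006,1],
  ],
)

```text
time_s: 30.0
ee_pos: [0.6027, 0.2538, 0.2613]
eef_rot: [-3.141, 0.0, 1.758]
force: [-0.0, -0.8, 0.6]
grip_width: 0.0939
grip_force: 0.0
```

jog_arm(
  motion=[
    [0.03,0.004,0,0,0,0,1],
    [0.01,0.002,0,0,0,0,1],
    [0,0,0,0,0,0,1],
    [0,0,0,0,0,0,1],
    [0,0,0,0,0,0,1],
  ],
)

```text
time_s: 30.5
ee_pos: [0.6028, 0.2903, 0.2615]
eef_rot: [3.142, 0.0, 1.755]
force: [0.2, 0.4, 1.0]
grip_width: 0.094
grip_force: 0.0
```

```bash
python3 - <<'E'
from h import *
im,m=wrist('w8')
g=cv2.medianBlur(im,3).astype(int)
px=cv2.projectPoints(np.array([[.5957,.366,.045]]),m['rvec'],m['tvec'],m['intrinsics'],None)[0].ravel();print(px)
c=blob(g.min(2)>195,px); print(c.min(0),c.max(0),rect(ray(m,c,.045)))
plan(.5957,.366,.08,1.759,5)
E
```

```text
[258.13307334 117.0789796 ]
[236  78] [279 153] (array([0.5951, 0.3661], dtype=float32), (np.float32(0.06), np.float32(0.1035)), 0.1889)
rows 5 t [0.0151 0.0014] tz 0.0363 rz -0.0008 |pose [0.6029 0.2904 0.2616] [3.141 0.    1.755] t 30.55
```

jog_arm(
  motion=[
    [0.0151,0.0013,0.036,0,0,-0.001,1],
    [0.0151,0.0013,0.036,0,0,-0.001,1],
    [0.0151,0.0013,0.036,0,0,-0.001,1],
    [0.0151,0.0013,0.036,0,0,-0.001,1],
    [0.0151,0.0013,0.036,0,0,-0.001,1],
  ],
)

```text
time_s: 31.05
ee_pos: [0.5952, 0.3666, 0.0802]
eef_rot: [3.141, -0.0, 1.76]
force: [0.7, 0.9, -0.4]
grip_width: 0.0939
grip_force: 0.0
```

jog_arm(
  motion=[
    [0,0,0,0,0,0,1],
    [0,0,0,0,0,0,1],
    [0,0,0,0,0,0,1],
  ],
)

```text
time_s: 31.35
ee_pos: [0.5963, 0.3665, 0.0842]
eef_rot: [3.138, -0.001, 1.76]
force: [0.3, 0.6, 0.1]
grip_width: 0.0943
grip_force: 0.0
```

```bash
python3 - <<'E'
from h import *
plan(.5953,.366,.007,1.759,1)
E
```

```text
rows 1 t [-0.0003 -0.0011] tz 0.0772 rz 0.0013 |pose [0.5963 0.3665 0.0842] [ 3.138e+00 -1.000e-03  1.760e+00] t 31.35
```

jog_arm(
  motion=[
    [0,-0.0005,0.025,0,0,0,1],
    [0,0,0.025,0,0,0,1],
    [0,0,0.018,0,0,0,1],
    [0,0,0.007,0,0,0,1],
    [0,0,0,0,0,0,1],
  ],
)

```text
time_s: 31.85
ee_pos: [0.5947, 0.3667, 0.0065]
eef_rot: [-3.141, 0.0, 1.761]
force: [0.3, -0.0, 0.2]
grip_width: 0.094
grip_force: 0.0
```

jog_arm(
  motion=[
    [0,0,0,0,0,0,0.2],
    [0,0,0,0,0,0,0.2],
    [0,0,0,0,0,0,0],
    [0,0,0,0,0,0,-0.3],
    [0,0,0,0,0,0,-0.3],
  ],
)

```text
time_s: 32.35
ee_pos: [0.5946, 0.3671, 0.0067]
eef_rot: [3.141, -0.0, 1.761]
force: [0.3, 0.0, 1.1]
grip_width: 0.0599
grip_force: 45.0
```

jog_arm(
  motion=[
    [0,0,0,0,0,0,-0.3],
    [0,0,0,0,0,0,-0.3],
  ],
)

```text
time_s: 32.55
ee_pos: [0.5946, 0.3671, 0.0067]
eef_rot: [3.141, -0.0, 1.761]
force: [-1.0, 0.7, 3.5]
grip_width: 0.0601
grip_force: 45.0
```

jog_arm(
  motion=[
    [0,0,-0.003,0,0,0,-0.3],
    [0,0,-0.01,0,0,0,-0.3],
    [0,0,-0.025,0,0,0,-0.3],
    [0,0,-0.035,0,0,0,-0.3],
    [0,0,-0.04,0,0,0,-0.3],
  ],
)

```text
time_s: 33.05
ee_pos: [0.5937, 0.3666, 0.1196]
eef_rot: [-3.139, 0.001, 1.761]
force: [1.3, -0.1, -5.8]
grip_width: 0.0595
grip_force: 45.0
```

jog_arm(
  motion=[
    [0,0,-0.04,0,0,0,-0.3],
    [0,0,-0.04,0,0,0,-0.3],
    [0,0,-0.025,0,0,0,-0.3],
    [0,0,-0.01,0,0,0,-0.3],
    [0,0,0,0,0,0,-0.3],
  ],
)

```text
time_s: 33.55
ee_pos: [0.5945, 0.3671, 0.2351]
eef_rot: [3.14, -0.0, 1.761]
force: [0.3, -0.4, -7.0]
grip_width: 0.0595
grip_force: 45.0
```

```bash
python3 - <<'E'
from h import *
plan(.5707,.0155,.23,1.497,14)
E
```

```text
rows 14 t [-0.025  -0.0034] tz 0.0004 rz 0.0189 |pose [0.5945 0.3671 0.2351] [ 3.14  -0.     1.761] t 33.55
```

jog_arm(
  motion=[
    [-0.02,-0.003,0,0,0,0.019,-0.3],
    [-0.025,-0.0034,0,0,0,0.019,-0.3],
    [-0.025,-0.0034,0,0,0,0.019,-0.3],
    [-0.025,-0.0034,0,0,0,0.019,-0.3],
    [-0.025,-0.0034,0,0,0,0.019,-0.3],
  ],
)

```text
time_s: 34.05
ee_pos: [0.5953, 0.2447, 0.2317]
eef_rot: [-3.138, 0.001, 1.666]
force: [-0.1, 0.2, -6.3]
grip_width: 0.0596
grip_force: 45.0
```

jog_arm(
  motion=[
    [-0.025,-0.0034,0,0,0,0.019,-0.3],
    [-0.025,-0.0034,0,0,0,0.019,-0.3],
    [-0.025,-0.0034,0,0,0,0.019,-0.3],
    [-0.025,-0.0034,0,0,0,0.019,-0.3],
    [-0.025,-0.0034,0,0,0,0.019,-0.3],
  ],
)

```text
time_s: 34.55
ee_pos: [0.5854, 0.119, 0.2319]
eef_rot: [-3.138, 0.001, 1.57]
force: [-0.1, 0.5, -5.2]
grip_width: 0.0597
grip_force: 45.0
```

jog_arm(
  motion=[
    [-0.025,-0.0034,0,0,0,0.019,-0.3],
    [-0.025,-0.0034,0,0,0,0.019,-0.3],
    [-0.025,-0.0034,0,0,0,0.019,-0.3],
    [-0.025,-0.0034,0,0,0,0.017,-0.3],
    [-0.005,0,0,0,0,0,-0.3],
  ],
)

```text
time_s: 35.05
ee_pos: [0.5684, 0.0135, 0.2323]
eef_rot: [-3.138, 0.001, 1.495]
force: [0.2, 0.5, -5.8]
grip_width: 0.0598
grip_force: 45.0
```

jog_arm(
  motion=[
    [0,0,0.02,0,0,0,-0.3],
    [0,0,0.02,0,0,0,-0.3],
    [0,0,0.01,0,0,0,-0.3],
    [0,0,0,0,0,0,-0.3],
    [0,0,0,0,0,0,-0.3],
  ],
)

```text
time_s: 35.55
ee_pos: [0.5697, 0.0159, 0.1846]
eef_rot: [3.142, -0.0, 1.498]
force: [0.4, 1.0, -5.8]
grip_width: 0.0597
grip_force: 45.0
```

```bash
python3 - <<'E'
from h import *
plan(.5707,.0155,.1255,1.497,1)
E
```

```text
rows 1 t [-0.0003  0.001 ] tz 0.0591 rz 0.0007 |pose [0.5697 0.0159 0.1846] [ 3.142 -0.     1.498] t 35.55
```

Contact is expected near TCP z ≈ 0.1217.

jog_arm(
  motion=[
    [0,0.0005,0.018,0,0,0,-0.3],
    [0,0.0005,0.02,0,0,0,-0.3],
    [0,0,0.013,0,0,0,-0.3],
    [0,0,0.006,0,0,0,-0.3],
    [0,0,0.001,0,0,0,-0.3],
  ],
)

```text
time_s: 36.05
ee_pos: [0.5706, 0.0156, 0.1263]
eef_rot: [-3.141, -0.0, 1.497]
force: [-0.0, -0.6, -6.5]
grip_width: 0.0592
grip_force: 45.0
```

jog_arm(
  motion=[
    [0,0,0.001,0,0,0,-0.3],
    [0,0,0.001,0,0,0,-0.3],
    [0,0,0,0,0,0,-0.3],
  ],
)

```text
time_s: 36.35
ee_pos: [0.5707, 0.0156, 0.1248]
eef_rot: [3.141, -0.0, 1.497]
force: [0.5, -0.5, -5.0]
grip_width: 0.06
grip_force: 45.0
```

jog_arm(
  motion=[
    [0,0,0.001,0,0,0,-0.3],
    [0,0,0.001,0,0,0,-0.3],
    [0,0,0.0005,0,0,0,-0.3],
    [0,0,0,0,0,0,-0.3],
  ],
)

```text
time_s: 36.75
ee_pos: [0.5705, 0.0156, 0.1218]
eef_rot: [-3.141, 0.0, 1.497]
force: [0.3, -0.1, -5.9]
grip_width: 0.0598
grip_force: 45.0
```

jog_arm(
  motion=[
    [0,0,0.0006,0,0,0,-0.3],
    [0,0,0,0,0,0,-0.3],
  ],
)

```text
time_s: 36.95
ee_pos: [0.5706, 0.0156, 0.1217]
eef_rot: [3.141, 0.0, 1.497]
force: [-2.5, 0.1, 0.1]
grip_width: 0.0598
grip_force: 45.0
```

Touching down. I'll release, back off, and check everything.

jog_arm(
  motion=[
    [0,0,0.0002,0,0,0,-0.3],
    [0,0,0,0,0,0,0.2],
    [0,0,0,0,0,0,0.8],
    [0,0,0,0,0,0,0.8],
    [0,0,0,0,0,0,0.8],
  ],
)

```text
time_s: 37.45
ee_pos: [0.5708, 0.0156, 0.1211]
eef_rot: [3.141, 0.0, 1.497]
force: [-0.0, 1.1, -1.0]
grip_width: 0.0808
grip_force: 0.0
```

jog_arm(
  motion=[
    [0,0,-0.01,0,0,0,1],
    [0,0,-0.03,0,0,0,1],
    [0,0,-0.045,0,0,0,1],
    [-0.01,0,-0.045,0,0,0,1],
    [-0.02,0,-0.045,0,0,0,1],
  ],
)

```text
time_s: 37.95
ee_pos: [0.568, -0.0138, 0.2988]
eef_rot: [3.141, -0.0, 1.499]
force: [0.5, -0.4, -0.7]
grip_width: 0.0938
grip_force: 0.0
```

jog_arm(
  motion=[
    [-0.03,0,-0.03,0,0,0,1],
    [-0.02,0,-0.01,0,0,0,1],
    [0,0,0,0,0,0,1],
    [0,0,0,0,0,0,1],
  ],
)

```text
time_s: 38.35
ee_pos: [0.5646, -0.064, 0.3359]
eef_rot: [-3.141, -0.0, 1.497]
force: [0.2, -0.5, -0.3]
grip_width: 0.094
grip_force: 0.0
```

```bash
python3 - <<'E'
from h import *
im,m=wrist('w9');print(ctrl.get_obs()['ee_pos'],ctrl.get_obs()['eef_rot'],ctrl.get_obs()['time_s'])
t=ctrl.camera('top')
a=cv2.resize(im[60:210,170:350,::-1],(480,400),interpolation=cv2.INTER_CUBIC)
b=cv2.resize(t[195:285,50:160,::-1],(318,260),interpolation=cv2.INTER_CUBIC)
c=cv2.resize(t[195:285,330:440,::-1],(318,260),interpolation=cv2.INTER_CUBIC)
r=np.vstack([b,c]); a=cv2.copyMakeBorder(a,0,120,0,0,cv2.BORDER_CONSTANT)
cv2.imwrite('pics/fin.png',np.hstack([a,r]))
E
```

```text
[ 0.56451867 -0.06357037  0.33543509] [-3.14057355e+00 -2.43321624e-04  1.49745824e+00] 38.4
```

View pics/fin.png

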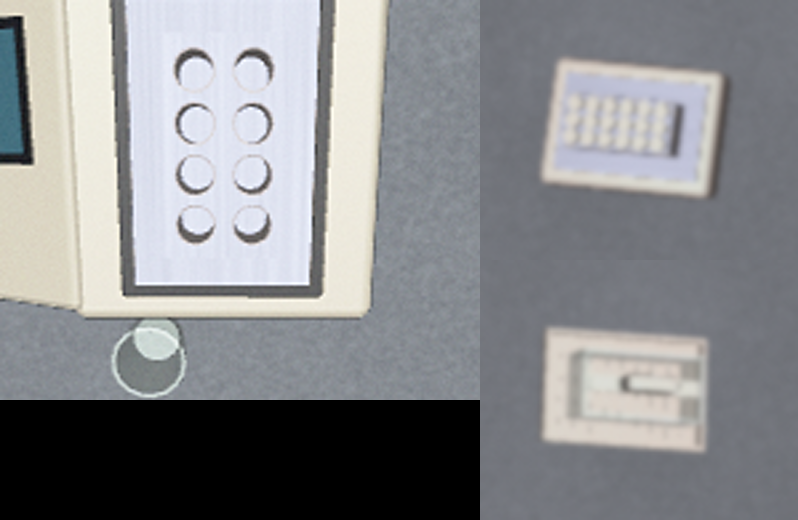

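The eight-well block sits on the heater plate, with wells from crop (194,70) to (252,222). The rack is on the cold plate and the cover is inside the tray; the outward lean of the tall parts is parallax. A numeric check follows.

```bash
python3 - <<'E'
from h import *
m=ctrl.camera_model('wrist')
w=ray(m,np.array([(194,70),(253,69),(195,123),(252,123),(195,174),(252,174),(196,223),(252,222)])/2.667+[170,60],.16); print('block',w.mean(0),rect(w))
t=ctrl.camera_model('top'); s=318/110
print('bar',ray(t,np.array([(170,124)])/s+[330,195],.094),'strapL/R',ray(t,np.array([(107,123),(222,125)])/s+[330,195],.064).round(4).tolist(), 'rim-left edge/corners',ray(t,np.array([(95,92),(92,158)])/s+[330,195],.064).round(4).tolist())
print('caps',ray(t,np.array([(138.5,124)])/s+[50,195],.092))
T=ctrl.camera('top'); m0=(cv2.absdiff(T,cv2.imread('pics/top0.png')[:,:,::-1]).max(2)>40)
print('bottle/beaker changed px',m0[185:215,170:198].sum(),m0[188:215,279:303].sum())
E
```

```text
block [0.57043698 0.01479123 0.16      ] (array([0.5704, 0.0149], dtype=float32), (np.float32(0.0277), np.float32(0.0709)), -0.0678)
bar [[ 0.413876   -0.35870735  0.094     ]] strapL/R [[0.4166, -0.3123, 0.064], [0.4154, -0.4132, 0.064]] rim-left edge/corners [[0.4437, -0.3026, 0.064], [0.386, -0.2982, 0.064]]
caps [[0.41006841 0.35767469 0.092     ]]
bottle/beaker changed px 0 634
```

```bash
python3 - <<'E'
from h import *
print(ray(ctrl.camera_model('wrist'),[(225.7,195.7)],.065))
print(ctrl.hand_in())
E
```

```text
[[ 0.51082805 -0.11900577  0.065     ]]
the job is handed in; nothing more can be done
None
```

The heater is changed over and handed in at about 38 s: cover in the drip tray, tube rack on the cold plate, base plate on the cork mat, eight-well block on the heater. My last pictures put each within about 4 mm of its middle, and the bottle and beaker had not moved.

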